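# Seat the slicing disc on a vegetable slicer and clamp it under the lid

## Task

Fit the slicing disc (the one with a single long blade, not the grating disc) onto the drive shaft of the vegetable slicer: lower it on, turn it gently until you feel its slots drop over the shaft's drive key, and make sure that it sits fully down, without forcing it. Only then swing the hinged clamp lid all the way down over it so that the lid's spring pad holds the hub. Leave the other things on the bench where they are.

Things in the scene. Friction and masses are not known exactly. Their poses are not given: they have to be found in the camera images.
- slicing_disc: Slicing disc, hub up on the bench, 0.4-0.65 kg: round steel plate 150 mm across, 3 mm thick, with one long radial blade 5 mm proud, on a grey plastic hub 52 mm high. Origin: centre of the hub's underside, z up the hub. Hub foot 60 mm across from 0 to 26 mm height, plate 26 to 29 mm, round grip 44 mm across from 29 to 52 mm.
- hub_slots (a point): Same point as the disc's origin, in the hub's underside: a blind bore 19 mm across and 26 mm deep for the shaft, and two straight slots crossing at right angles at its centre, 10 mm wide and 10.5 mm deep, either of which takes the drive key (one lies along the disc's x axis, the other along y).
- hub_top (a point): Centre of the top of the slicing disc's round grip, 52 mm above its underside, 23 mm above its plate.
- grating_disc: Bystander: grating disc of the same size and hub as the slicing disc, its plate covered with small round teeth. Origin: centre of the hub's underside. Not to be used or moved.
- slicer: Bench vegetable slicer, fixed: round open cutting chamber 190 mm across outside, 176 inside, rim 112 mm and floor 50 mm above the worktop; beyond it a white motor housing 205 mm high (local x 118 to 273 mm, y within 95 mm); a chute on the -x side to x = -145 mm. Origin on the worktop under the chamber's axis; x to the motor, z up.
- seat (a point): Centre of the upper face of the drive collar (60 mm across) in the chamber, on the shaft's axis, 58 mm above the worktop; axes as the slicer's. A fully seated hub's underside lies here, its top 110 mm above the worktop. More than 50 N between disc and slicer damages the drive.
- shaft_tip (a point): Top of the upright drive shaft, 24 mm above the seat; 16 mm across, tapering to 10 in its last 4 mm. A straight key 48 long, 8 wide, 9 mm high lies across the shaft on the collar. Its angle differs each time and is not measured; the motor holds it against 0.4 N m. Slots that miss it leave the disc 9 mm high: turn the disc, 90 degrees at most, under about 5 N until it drops.
- lid (a joint): Angle of the hinged clamp lid, rad: 0 closed, 1.6 to 1.85 at the start (leaning away from the chamber), stop at 1.9. The stiff hinge stays where left; about 5 N at the free edge moves it. Its spring pad (24 mm across, 2 N/mm, 4 mm travel) meets a seated hub in the last 0.03 rad and ends pushing with 6 N; a disc not fully down stops the lid about 0.08 rad open.
- lid_hinge (a point): Middle of the level hinge axis, 103 mm from the chamber's axis on the slicer's -y side, 118 mm up. Local x along the hinge (as the slicer's x), y to the lid's free edge, z out of its outer (upper) face. Lid: round plate 188 mm across centred at y 103 mm, outer face at z 3 mm. On it a feed hopper 60 mm high over x 18 to 78, y 45 to 130 mm; the face at x below 10 is free.
- lid_lug (a point): Middle of the outer face of the lug at the lid's free edge, 205 mm from the hinge, local z 6 mm. Lug 50 mm wide along the hinge direction, 10 mm thick, ending 215 mm from the hinge. Axes as the lid's.
- pusher: Bystander: white plastic food pusher of the slicer, 62 x 96 x 128 mm, to be left alone. Origin at the centre of its underside.
- dish_stack: Bystander: stack of six yellow dishes, 100 mm across, to be left alone. Origin at the centre of its underside.
- mixing_bowl: Bystander: steel mixing bowl, 190 mm across, to be left alone. Origin at the centre of its underside.
- white_cup: Bystander: white bowl on the kitchen scale, 90 mm across, to be left alone. Origin at the centre of its underside.
- sprayer: Bystander: spray bottle with red head, 200 mm high, to be left alone. Origin at the centre of its underside.
- spatula: Bystander: spatula lying flat, to be left alone. Origin at the centre of its underside.
- soup_bowl: Bystander: white bowl, 110 mm across, to be left alone. Origin at the centre of its underside.

How it is judged:
On the way, in this order (a step that is already met when the one before it is completed fails the run):
1. the slicing disc sits fully down on the drive collar while the lid is still open (z of slicing_disc in the frame of seat between -0.003 and 0.0025 m and horizontal distance between slicing_disc and seat below 0.004 m and angle between slicing_disc's own z axis and vertical below 0.05 rad and value of joint lid above 1 rad), for 0.3 s.
2. the clamp lid is closed over the seated disc (value of joint lid below 0.025 rad and z of slicing_disc in the frame of seat below 0.0025 m), for 0.2 s.
At the end, for the whole second after the job is handed in: The slicing disc is at rest on the drive shaft, its hub's underside within 2.5 mm of the collar, centred within 4 mm and level within 0.05 rad; the clamp lid is closed to within 0.025 rad; the grating disc is within 30 mm of where it was (all of step 2 and z of slicing_disc in the frame of seat above -0.003 m and horizontal distance between slicing_disc and seat below 0.004 m and angle between slicing_disc's own z axis and vertical below 0.05 rad and linear speed of slicing_disc below 0.02 m/s and distance of grating_disc from where it was at the start of the episode below 0.03 m); the robot touches nothing.
It fails at once if the slicing disc is forced: more than 50 N between it and the slicer (contact force between slicing_disc and slicer above 50 N).
It fails at once if another thing on the bench is moved by more than 30 mm (distance of any of grating_disc, pusher, dish_stack, mixing_bowl, white_cup, sprayer, spatula, soup_bowl from where it was at the start of the episode above 0.03 m).
It also fails if it takes over 72 s, if anything falls off the work surface, if the arm or the gripper's body presses on something with over 40 N, if the wrist force passes 120 N, or if a joint passes its speed limit or range.

## Robot

A 7-joint arm with a two-finger parallel gripper is mounted at the origin on the work surface. World frame = base frame: x ahead of the robot, y to its left, z up, the work surface at z = 0. Lengths are in m, angles in rad, forces in N, time in s.
With the tool pointing down it reaches from about 0.4 to 0.85 m from the base axis. Payload 4.5 kg.
Tool frame: the origin (TCP) lies on the centre line of the jaws, within the pads' length; the fingertips stand 8 mm ahead of it and the grasp point (between the pads) lies 11 mm behind it; z points along the fingers, x is the direction in which the jaws open and shut, and the axes are right-handed (so a half turn about z gives the same grasp; the last joint's range is limited). The gripper opens to 88 mm and grips with 3 to 60 N. Pads are 18 mm wide; open, the fingers measure 123 mm over their backs; the gripper's body (75 mm by 187 mm) begins 45 mm behind the grasp point.
Start: joints at [-1.113, 0.689, -0.195, 1.565, 0.157, 0.902, -0.215], TCP at [0.257, 0.57, 0.211] pointing down, gripper open.
Joint ranges: [-3.01, 3.01], [-0.46, 2.08], [-1.47, 1.51], [0.13, 2.56], [-1, 4.14], [0.04, 2.09], [-2.66, 2.66]. Speed limits (rad/s): [2.57, 2.57, 3.14, 3.14, 3.14, 3.14, 3.14].

## Interface

Orientations are given as a unit quaternion [x, y, z, w].
In Python, from plant import r gives the robot as it stands.
- The arm moves only by the shell command python3 -m pendant 'ROWS' [FORCE]. ROWS is JSON, a list of rows, each a list of 3 entries, a list of its own where there are three numbers: the turn, a rotation vector about the tool's x, y, z in rad, then the shift along the tool's x, y, z in m, then the opening, from 0 (shut) to 1 (fully open). In form: [[[wx, wy, wz], [tx, ty, tz], claw], ...]. A call has 1 to 10 rows; each row is the pose to reach, as a shift and turn from the pose commanded when the call began, along the tool's axes at that moment; what a row does not reach only later rows make up. A row lasts 1/10 s, in which the tool goes at most 50 mm and 8.59 degrees, less where a joint would pass 70% of its speed; a pose out of reach is approached as far as the arm can. A call with a gripper value outside its range is refused whole. The fingers move at their own pace and stop on an object; FORCE is the grip in N (left out, the last holds). Time passes only in rows, so rows that repeat a pose let the fingers close. It gives the time, the measured TCP pose, the force and the opening at its end, in the units of the state.
- r.get_state(): the state, without advancing time (a new reading comes with each control period).
- r.snapshot(name): name is "side" or "top"; returns a dict with "image" (420x560x3 uint8, red, green, blue), "mtx" (3x3 intrinsics, pixels), "R" (3x3) and "t" (3): a world point X has camera coordinates R X + t. Camera axes: x right, y down, z forward; pixel columns grow to the right and rows downward; lengths in m; the calibration is good to about 2 mm. A picture is of the moment at which its call begins. There is no depth.
- r.finish_job(): hands the job in, once; it reports no verdict.
The state is a dict: "clock": time; "q": joint angles; "qd": joint speeds; "joint_torque": joint torques, N m; "tool_pos": TCP position; "eef_rot": TCP orientation; "contact_force": force on the tool from outside, world axes, zero at the start; "moment": the same for the moment, N m; "opening": opening from 0.0 (shut) to 1.0 (fully open).
Only numpy, scipy, OpenCV 4.12 (cv2) and the standard library are available. Lean on these libraries where they do the work, as an engineer would, in place of code of your own. Each camera call takes 0.05 s, during which the arm holds its last target. There are 200 camera calls.

## Working session

There is one attempt and no reset: what is moved stays moved. The work goes in short steps, Python scripts to look and compute and a shell command to move; the robot and the scene stay as the last step left them, time stands still between calls to the robot, and variables do not carry over. Pictures are saved under pics/ and viewed, about 8 in all and at most 12, crops included, and the job is handed in when it is done.

```bash
ls; mkdir -p pics; python3 - <<'E'
from plant import r
import cv2,numpy as np,json
print(r.get_state())
for n in("side","top"):
    s=r.snapshot(n); cv2.imwrite(f"pics/{n}0.png",s["image"][:,:,::-1]); np.savez(f"pics/{n}0.npz",**s)
    print(n,s["mtx"],s["R"],s["t"],-s["R"].T@s["t"])
E
```

```text
pics
{'clock': 0.0, 'q': array([-1.11317974,  0.68996751, -0.19449833,  1.56635193,  0.15736301,
        0.90246903, -0.21510393]), 'qd': array([-2.97415463e-04,  1.19805393e-03, -5.53096797e-04,  3.75395662e-05,
       -1.32046586e-03, -1.17479338e-03, -1.27774570e-03]), 'joint_torque': array([-9.82863821e-05, -5.27557826e+01, -1.26710996e+00, -1.53426147e+01,
       -5.27177565e-02,  6.64221647e-03,  1.74290831e-04]), 'tool_pos': array([0.2568204 , 0.56905777, 0.21021786]), 'eef_rot': array([ 8.39982846e-01,  5.42612209e-01, -7.00801359e-04,  5.64148427e-04]), 'contact_force': array([-0.70233407, -0.15760353, -0.23774398]), 'moment': array([ 0.00021098, -0.00230878, -0.01884903]), 'opening': 1.0030407316575116}
side [[384.09021974   0.         276.09171536]
 [  0.         384.09021974 210.35378835]
 [  0.           0.           1.        ]] [[-0.83613633  0.54851612 -0.00247125]
 [ 0.40706855  0.61748689 -0.67305656]
 [-0.36765641 -0.56377301 -0.73958688]] [ 0.45148171 -0.14593274  1.36493606] [0.93873238 0.61198067 0.91238354]
top [[433.97651208   0.         278.63290706]
 [  0.         433.97651208 214.70906973]
 [  0.           0.           1.        ]] [[-0.01146424 -0.99988128  0.01029507]
 [-0.99776015  0.01076014 -0.06602204]
 [ 0.06590342 -0.0110289  -0.99776505]] [-0.00488159  0.53758562  1.18428015] [0.45827743 0.0023958  1.2171761 ]
```

View pics/top0.png

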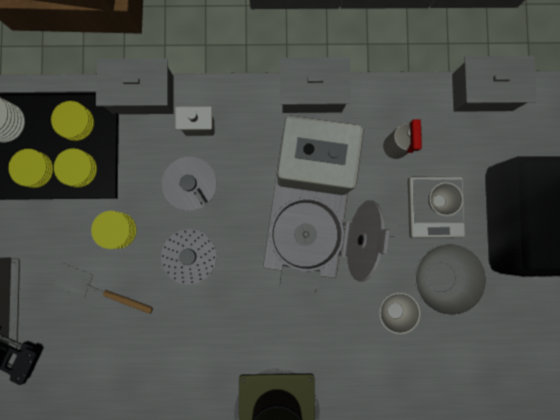

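View pics/side0.png

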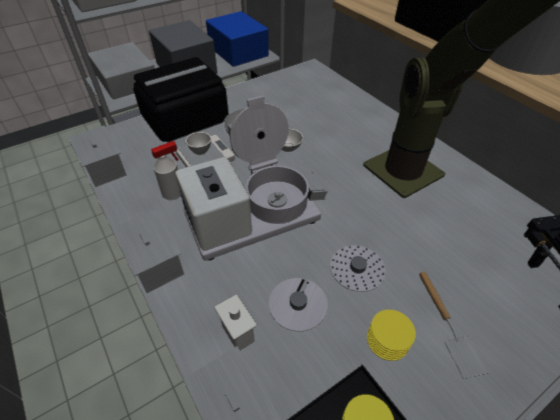

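The top view shows the slicing disc at about (189,183) and the grating disc at (188,257). The chamber is at (306,235), the motor beyond it, and the open lid leans right at (365,240). I'll measure these from masks next.

```bash
cat > h.py <<'E'
import numpy as np,cv2
from plant import r
def ray(s,uv,z):
    d=s["R"].T@np.linalg.inv(s["mtx"])@np.array([uv[0],uv[1],1.]); c=-s["R"].T@s["t"]
    return c+d*(z-c[2])/d[2]
def proj(s,X):
    p=s["mtx"]@(s["R"]@np.asarray(X,float)+s["t"]); return p[:2]/p[2]
def tri(s1,u1,s2,u2):
    P=[s["mtx"]@np.c_[s["R"],s["t"]] for s in(s1,s2)]
    X=cv2.triangulatePoints(P[0],P[1],np.float64(u1).reshape(2,1),np.float64(u2).reshape(2,1)); return X[:3,0]/X[3,0]
E
python3 - <<'E'
import cv2,numpy as np
for n,(x,y,w,h) in dict(top=(140,90,260,200),side=(160,90,260,240)).items():
    a=cv2.imread(f"pics/{n}0.png")[y:y+h,x:x+w]; k=3 if n=="top" else 2.5
    a=cv2.convertScaleAbs(a,alpha=1.5)
    cv2.imwrite(f"pics/{n}0c.png",cv2.resize(a,None,fx=k,fy=k,interpolation=cv2.INTER_CUBIC))
E
```

```text
(no output)
```

View pics/top0c.png

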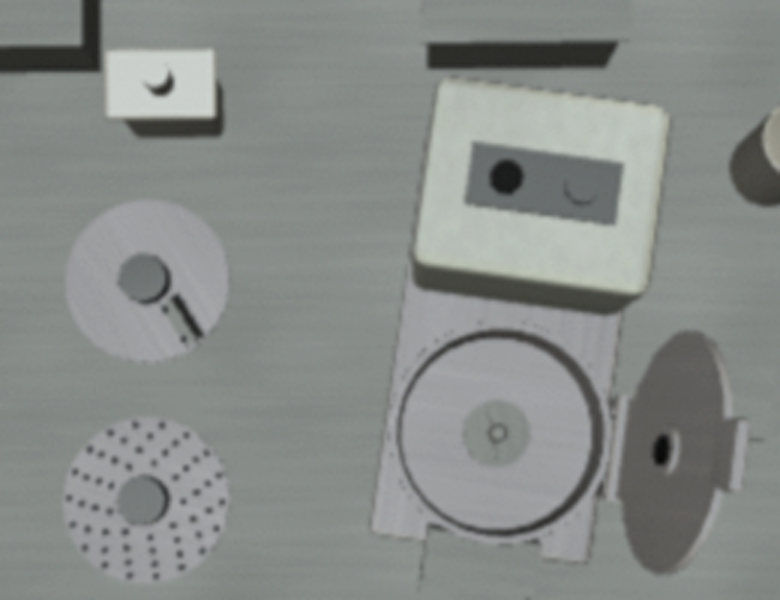

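View pics/side0c.png

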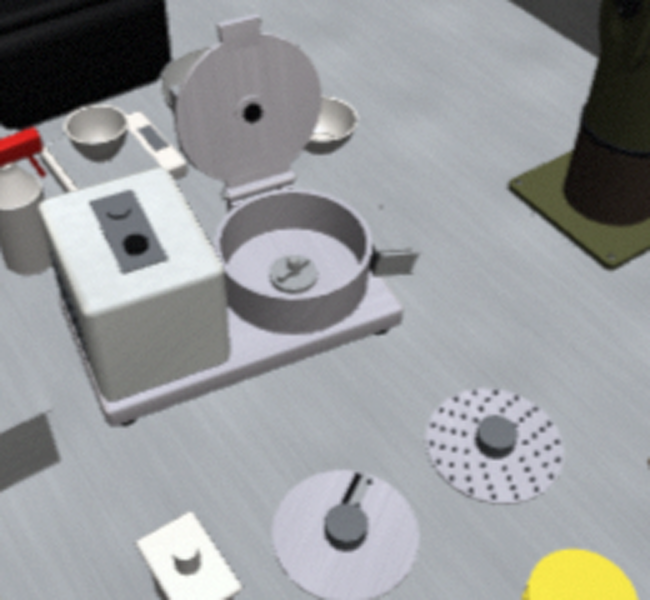

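The top crop shows hub top near full-frame (187,182), the plate around (189,183.5) and the shaft tip at (306,234). The side crop shows the hub at about (299,298) and the shaft and key at about (277,198). Next come refined fits.

```bash
python3 - <<'E'
from h import *
T=dict(np.load("pics/top0.npz"));S=dict(np.load("pics/side0.npz"))
def blob(s,roi,lo,hi,near):
    x,y,w,h=roi; g=cv2.cvtColor(s["image"],cv2.COLOR_RGB2GRAY)[y:y+h,x:x+w]
    g=cv2.resize(g,None,fx=4,fy=4,interpolation=cv2.INTER_CUBIC)
    m=cv2.inRange(g,lo,hi); c,_=cv2.findContours(m,cv2.RETR_LIST,cv2.CHAIN_APPROX_NONE)
    out=[]
    for k in c:
        if len(k)>40 and cv2.contourArea(k)>150:
            e=cv2.fitEllipse(cv2.convexHull(k)) ; out.append((np.round((np.array(e[0])+.5)/4-.5+[x,y],2),np.round(np.array(e[1])/4,1),round(cv2.contourArea(k)/16)))
    return out
for nm,s,roi in(("T disc",T,(155,150,70,66)),("T grate",T,(155,225,70,66)),("S disc",S,(262,270,70,65)),("T chamber",T,(265,190,85,90))):
    x,y,w,h=roi;g=cv2.cvtColor(s["image"],cv2.COLOR_RGB2GRAY)[y:y+h,x:x+w]
    print(nm,np.percentile(g,[1,5,10,25,50,75,95]).round())
    print("  dark<85:",blob(s,roi,0,85,0)); print("  bright>118:",blob(s,roi,118,255,0))
print("proj check bench disc:")
g=cv2.cvtColor(T["image"],cv2.COLOR_RGB2GRAY); np.set_printoptions(linewidth=250)
print(g[222:248,290:322])
E
```

```text
T disc [ 50.  77.  89.  91.  93. 105. 107.]
  dark<85: [(array([202.37, 196.06]), array([ 5.3, 22.4]), 73), (array([188.01, 182.71]), array([16.8, 18.1]), 227)]
  bright>118: []
T grate [ 65.  80.  84.  90.  93. 103. 107.]
  dark<85: [(array([187.72, 256.45]), array([16.6, 18. ]), 224)]
  bright>118: []
S disc [ 38.  80. 111. 114. 117. 131. 134.]
  dark<85: [(array([298.68, 294.45]), array([19.3, 32.6]), 291)]
  bright>118: [(array([296.39, 302.94]), array([53.1, 64.4]), 2062), (array([267.29, 277.59]), array([ 5.3, 13.1]), 17)]
T chamber [ 43.  55.  72.  91. 103. 106. 108.]
  dark<85: [(array([280.62, 274.75]), array([ 2.5, 11.3]), 12), (array([317.09, 270.49]), array([3.4, 6. ]), 12), (array([284.81, 266.39]), array([4.8, 8.2]), 17), (array([338.06, 261.68]), array([ 4.4, 36.8]), 56), (array([305.25, 233.93]), array([ 7.8, 10.3]), 50), (array([338.36, 264.3 ]), array([15.9, 34.8]), 112), (array([344.02, 225.82]), array([ 4.5, 12.7]), 25), (array([304.97, 234.17]), array([63.5, 63.7]), 3144), (array([306.43, 233.79]), array([69.5, 69.9]), 3785), (array([379.33, 225.88]), array([31.5
[... 2762 characters left out ...]
 90  93  98 103 105 105 105 105 105 105 105]
 [103 103 103 103 103 103 102  99  98  96  93  92  90  90  89  87  90  91  91  90  91  93  97 102 104 105 105 105 105 105 106 106]
 [103 104 103 104 103 103 103 103 102  98  93  93  93  92  92  91  92  92  92  94  96 100 102 105 104 105 105 105 105 104 105 105]
 [104 104 104 104 104 104 104 103 103 103 100  99  98  97  96  96  97  96  99 101 102 103 104 105 104 105 105 105 105 105 104 104]
 [105 105 105 104 105 104 104 105 105 105 104 105 103 103 102 102 102 103 103 103 104 103 105 104 104 104 105 106 105 105 106 105]
 [105 105 105 105 104 105 104 104 105 105 105 105 105 105 104 105 104 105 104 105 105 104 105 105 104 104 105 105 105 104 105 105]]
```

```bash
python3 - <<'E'
from h import *
T=dict(np.load("pics/top0.npz"));S=dict(np.load("pics/side0.npz"))
def big(s,roi,lo,hi=255,close=3):
    x,y,w,h=roi; g=cv2.cvtColor(s["image"],cv2.COLOR_RGB2GRAY)[y:y+h,x:x+w]
    g=cv2.resize(g,None,fx=4,fy=4,interpolation=cv2.INTER_CUBIC)
    c,_=cv2.findContours(cv2.inRange(g,lo,hi),cv2.RETR_EXTERNAL,cv2.CHAIN_APPROX_NONE)
    k=cv2.convexHull(max(c,key=cv2.contourArea)).reshape(-1,2)
    return ((k+.5)/4-.5+[x,y]).astype(np.float32)
def circ(s,k,z):
    P=np.array([ray(s,p,z)[:2] for p in k]); A=np.c_[2*P,np.ones(len(P))]
    a=np.linalg.lstsq(A,(P**2).sum(1),rcond=None)[0]; R=np.sqrt(a[2]+a[:2]@a[:2])
    return a[:2].round(4),"diam",(2*R).round(4)
print("plate top ",circ(T,big(T,(155,150,66,66),99),.029))
print("plate side",circ(S,big(S,(262,270,70,65),124),.029))
print("grate top ",circ(T,big(T,(155,225,66,66),98),.029))
print("rim in top",circ(T,np.array([p for p in []]) if 0 else big(T,(290,220,32,28),0,99),.058),"(collar)")
t=ray(T,(305.6,234.0),.082);print("tip",t)
# rim inner ellipse
print("rim ctr",ray(T,(306.43,233.79),.112))
# motor housing top corners
hsv=cv2.cvtColor(T["image"],cv2.COLOR_RGB2GRAY); k=big(T,(270,105,100,95),150)
rect=cv2.minAreaRect(k); print("motor rect",rect)
c=[ray(T,p,.205)[:2] for p in cv2.boxPoints(rect)]; print(np.round(c,4))
m=np.mean(c,0);print("motor centre",m)
for u in((302,226),(302.2,228.5),(305,241.5),(305,239)): print("key edge",u,ray(T,u,.067)[:2])
# disc on tip: side check
print("side proj seat/tip",proj(S,[*t[:2],.058]),proj(S,t))
x,y=150,70;a=S["image"][150:240,240:330,::-1]
cv2.imwrite("pics/key.png",cv2.resize(cv2.convertScaleAbs(a,alpha=1.6),None,fx=6,fy=6,interpolation=cv2.INTER_CUBIC))
E
```

```text
plate top  (array([0.6265, 0.2361]), 'diam', np.float64(0.1497))
plate side (array([0.6274, 0.2342]), 'diam', np.float64(0.1487))
grate top  (array([0.4256, 0.2363]), 'diam', np.float64(0.1514))
rim in top (array([ 0.4817, -0.08  ]), 'diam', np.float64(0.062)) (collar)
tip [ 0.481932   -0.08010695  0.082     ]
rim ctr [ 0.48181741 -0.08004994  0.112     ]Traceback (most recent call last):
  File "<stdin>", line 21, in <module>
  File "<stdin>", line 7, in big
ValueError: max() iterable argument is empty
```

```bash
python3 - <<'E'
from h import *
T=dict(np.load("pics/top0.npz"));S=dict(np.load("pics/side0.npz"))
g=cv2.cvtColor(T["image"],cv2.COLOR_RGB2GRAY); print(g[150,280:360:8],g[165,280:360:8])
m=np.zeros_like(g); m[105:200,270:370]=cv2.inRange(g[105:200,270:370],128,255)
c,_=cv2.findContours(m,cv2.RETR_EXTERNAL,cv2.CHAIN_APPROX_NONE);k=max(c,key=cv2.contourArea)
c=np.array([ray(T,p,.205)[:2] for p in cv2.boxPoints(cv2.minAreaRect(k))]);print(np.round(c,4),c.mean(0)); d=c.mean(0)-[.4818,-.0801]
print("slicer yaw",np.arctan2(d[1],d[0]),np.linalg.norm(d),"expect .1955")
for u in((302,226),(302.2,228.5),(305,241.5),(305,239)): print("key edge",u,ray(T,u,.067)[:2])
print("blade",ray(T,(202.4,196),.03)-[.627,.2355,.03])
print("side seat/tip",proj(S,[.4818,-.0801,.058]),proj(S,[.4818,-.0801,.082]))
a=S["image"][150:240,240:330,::-1]
cv2.imwrite("pics/key.png",cv2.resize(cv2.convertScaleAbs(a,alpha=1.6),None,fx=6,fy=6,interpolation=cv2.INTER_CUBIC))
E
```

```text
[ 84 124  84  26  18  72  67  72  71 125] [120 128 124 126 123 126 128 127 114 126]
[[ 0.6964 -0.1413]
 [ 0.748  -0.1662]
 [ 0.7286 -0.206 ]
 [ 0.6772 -0.181 ]] [ 0.71254716 -0.17363178]
slicer yaw -0.3851040276004436 0.248982819420651 expect .1955
key edge (302, 226) [ 0.50355897 -0.07196997]
key edge (302.2, 228.5) [ 0.49692031 -0.07240104]
key edge (305, 241.5) [ 0.46242632 -0.07929898]
key edge (305, 239) [ 0.46903334 -0.07940126]
blade [-3.65949568e-02 -3.75920717e-02  2.77555756e-17]
side seat/tip [277.56078705 197.99088539] [277.56359841 192.51129202]
```

View pics/key.png

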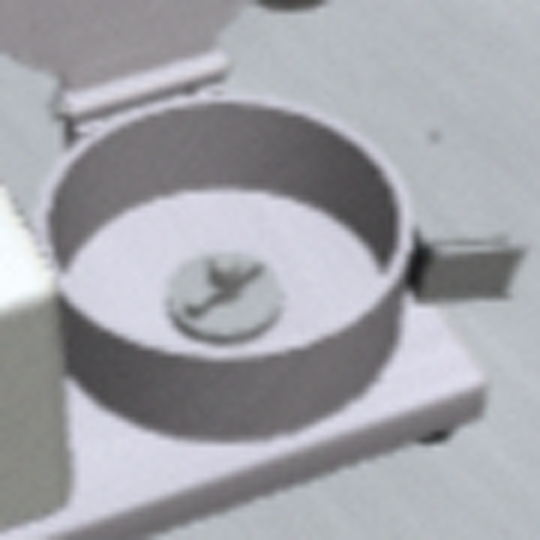

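The side crop shows the key crossing the collar from full-frame (271,201) to (283,194). The top view's key edge gives a yaw of about 10°, and its 4.4 mm offset from the shaft agrees with half the key's width. Next: blade direction, slicer yaw and lid angle.

```bash
python3 - <<'E'
from h import *
T=dict(np.load("pics/top0.npz"));S=dict(np.load("pics/side0.npz"))
g=cv2.cvtColor(T["image"],cv2.COLOR_RGB2GRAY)
q=[(286.7,116.7),(362.7,125.7),(355,187.7),(278.3,177.3)]
c=np.array([ray(T,p,.205)[:2] for p in q]);d=c.mean(0)-[.4818,-.0801];print("slicer yaw",np.arctan2(d[1],d[0]),np.linalg.norm(d),"expect .1955; edge yaw",np.arctan2(*(c[0]-c[3])[::-1]))
for n,s,roi,lo in(("T",T,(193,186,18,18),75),("S",S,(298,276,14,18),75)):
    x,y,w,h=roi;gg=cv2.cvtColor(s["image"],cv2.COLOR_RGB2GRAY)[y:y+h,x:x+w]; print(gg)
    v,u=np.nonzero(gg<lo);P=np.array([ray(s,(a+x,b+y),.029)[:2] for a,b in zip(u,v)])
    m,e=cv2.PCACompute(P,None);print(n,"blade dark dir",np.degrees(np.arctan2(e[0,1],e[0,0])),m-[.627,.2355])
L=tri(T,(385,241.7),S,(256,102));print("lug",L)
d=L[:2]-[.4818,-.0801];y=-.1;print("slicer frame",[d@[np.cos(a),np.sin(a)] for a in(y,y+np.pi/2)])
for a,b in(((271.2,201),(283.2,194.2)),): 
    k=ray(S,b,.062)-ray(S,a,.062);print("side key yaw",np.degrees(np.arctan2(k[1],k[0])))
E
```

```text
slicer yaw -0.1543894251645575 0.19373983040187287 expect .1955; edge yaw -0.14805743983645947
[[ 69  40  35  71  98 106 104 107 107 107 107 107 110 109 108 108 107 108]
 [ 50  32  53  88  98  96  93 102 108 108 106 108 108 110 110 109 108 108]
 [ 38  52  81  94  81  64  63  92 105 108 108 108 108 109 110 109 108 107]
 [ 59  86  95  84  58  36  39  70  95 106 108 107 107 108 110 110 109 109]
 [ 86  99  96  85  62  35  28  43  72  99 108 108 107 108 108 110 110 109]
 [ 94  89  87  89  79  49  29  30  56  91 105 108 109 107 108 109 110 109]
 [ 91  65  63  84  87  67  40  27  40  73  99 108 109 108 107 108 110 110]
 [ 95  64  55  80  91  83  62  38  30  53  90 105 109 109 107 108 109 110]
 [103  85  77  87  92  90  80  56  32  38  71  96 106 110 109 107 108 110]
 [104 102  96  93  91  92  89  72  42  29  47  75 100 109 108 108 108 109]
 [107 106 105  98  92  91  92  83  52  29  30  53  91 106 109 109 107 108]
 [107 107 106 103  94  92  92  88  68  41  27  38  72  98 108 110 109 108]
 [107 107 107 106  99  93  90  92  84  61  37  29  50  83 103 109 109 104]
 [108 107 107 108 103  96  92 
[... 992 characters left out ...]
 135]
 [ 91  31  25  60 100 115 115 115 122 133 134 133 134 135]
 [ 58  22  40  81 110 115 114 116 127 134 133 134 134 137]
 [ 33  24  61 100 114 114 115 120 131 135 133 134 134 135]
 [ 23  38  81 113 113 113 117 127 134 134 133 135 136 136]
 [ 31  61  97 110 108 108 120 130 136 133 133 134 136 136]
 [ 56  78  96  95  81  83 115 131 134 133 135 135 136 134]
 [ 76  79  80  77  67  75 109 130 131 134 134 135 136 135]
 [ 80  79  79  79  79  85 106 127 131 133 134 135 137 134]]
S blade dark dir 31.436098780197227 [[-0.03659932 -0.03876207]]
lug [ 0.45857945 -0.2290032   0.31004767]
slicer frame [np.float64(-0.008239026032477267), np.float64(-0.15047748580789544)]
side key yaw -175.08186165182488
```

```bash
python3 -m pendant '[[[0,0,0.11],[-0.015,0.047,0],1],[[0,0,0.23],[-0.03,0.095,0],1],[[0,0,0.34],[-0.046,0.142,0],1],[[0,0,0.46],[-0.061,0.19,0],1],[[0,0,0.57],[-0.076,0.237,0],1],[[0,0,0.69],[-0.091,0.285,0],1],[[0,0,0.8],[-0.106,0.332,0],1],[[0,0,0.92],[-0.122,0.38,0],1],[[0,0,1.03],[-0.137,0.427,0],1],[[0,0,1.147],[-0.152,0.474,0],1]]' 25; python3 - <<'E'
from h import *
T=dict(np.load("pics/top0.npz"))
for u in((175,129),(212,129)):print(ray(T,u,.128))
s=r.get_state();print(s["tool_pos"],s["eef_rot"],s["q"])
E
```

```text
clock: 1.1
tool_pos: [0.6276, 0.2346, 0.2107]
eef_rot: [1.0, -0.002, -0.0, 0.0]
contact_force: [1.1, 1.4, 0.4]
opening: 0.998
[0.75142372 0.25132158 0.128     ]
[0.75060524 0.157404   0.128     ]
[0.62755699 0.23457072 0.21069763] [ 9.99997263e-01 -2.30737040e-03 -3.84219294e-04  5.11396006e-05] [-0.47174899  0.75264555  0.08922417  1.42356353 -0.07419522  0.96940498
 -0.36908277]
```

```bash
python3 -m pendant '[[[0,0,0],[0,-0.0008,0.04],1],[[0,0,0],[0,-0.0008,0.08],1],[[0,0,0],[0,-0.0008,0.12],1],[[0,0,0],[0,-0.0008,0.145],1],[[0,0,0],[0,-0.0008,0.16],1],[[0,0,0],[0,-0.0008,0.169],1],[[0,0,0],[0,-0.0008,0.169],1],[[0,0,0],[0,-0.0008,0.169],1]]'; python3 -m pendant '[[[0,0,0],[0,0,0],0.3],[[0,0,0],[0,0,0],0.3],[[0,0,0],[0,0,0],0.3],[[0,0,0],[0,0,0],0.3],[[0,0,0],[0,0,0],0.3],[[0,0,0],[0,0,0],0.3],[[0,0,0],[0,0,0],0.3],[[0,0,0],[0,0,0],0.3]]' 30
```

```text
clock: 1.9
tool_pos: [0.6275, 0.2374, 0.0432]
eef_rot: [1.0, 0.0, 0.001, -0.0]
contact_force: [0.2, 0.7, 1.3]
opening: 1.0
clock: 2.7
tool_pos: [0.6266, 0.237, 0.042]
eef_rot: [1.0, -0.0, -0.0, -0.0]
contact_force: [0.6, -0.2, 0.3]
opening: 0.312
```

```bash
python3 - <<'E'
from h import *
s=r.snapshot("side");t=r.snapshot("top")
a=s["image"][215:355,215:375,::-1];b=t["image"][110:250,110:270,::-1]
cv2.imwrite("pics/g1.png",cv2.convertScaleAbs(cv2.resize(np.hstack([a,b]),None,fx=2.5,fy=2.5,interpolation=cv2.INTER_CUBIC),alpha=1.4))
E
```

```text
(no output)
```

View pics/g1.png

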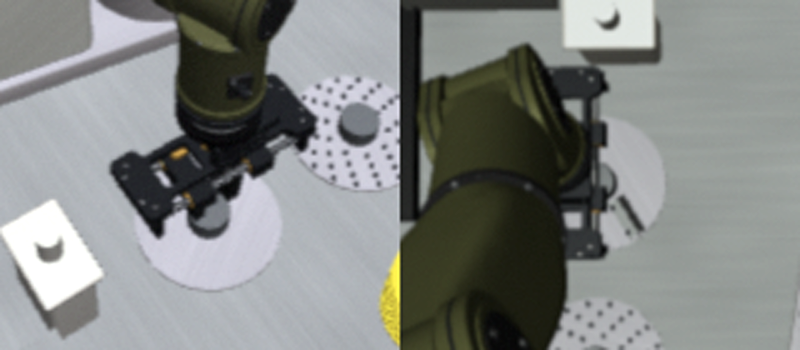

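```bash
python3 -m pendant '[[[0,0,0],[0,0,0],0.2],[[0,0,0],[0,0,0],0.2],[[0,0,0],[0,0,0],0.2],[[0,0,0],[0,0,0],0.2]]' 30;  python3 - <<'E'
from h import *
s=r.snapshot("side")
print(proj(s,[.627,.2355,.052]),proj(s,[.6266,.237,.042]))
a=s["image"][230:330,235:345,::-1]
cv2.imwrite("pics/g2.png",cv2.convertScaleAbs(cv2.resize(a,None,fx=6,fy=6,interpolation=cv2.INTER_CUBIC),alpha=1.8))
E
```

```text
clock: 3.2
tool_pos: [0.6266, 0.2371, 0.042]
eef_rot: [1.0, 0.0, 0.0, -0.0]
contact_force: [-0.1, -0.8, 0.3]
opening: 0.201
[298.53098683 297.97081953] [298.84410635 300.33353603]
```

View pics/g2.png

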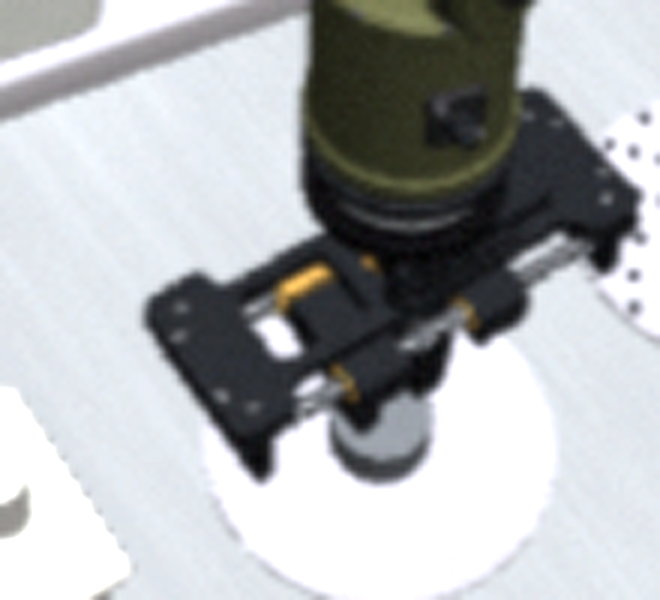

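```bash
python3 - <<'E'
from h import *
s=dict(np.load("pics/side0.npz"));t=dict(np.load("pics/top0.npz"))
off=np.array([235,230])
for dz in(0,.01,.02):
    for nm,X in dict(bodyL=(.7205,.2745,.098),bodyR=(.5335,.2745,.098),tipL=(.627+.009,.237+.009,.034),tipR=(.627-.009,.237+.009,.034),tipRback=(.627-.025,.237+.009,.034)).items():
        print(dz,nm,((proj(s,np.add(X,(0,0,dz)))-off)*6).round())
print("hub top/ plate junction centre",(proj(s,(.627,.2355,.052))-off)*6,(proj(s,(.627,.2355,.029))-off)*6, "hub near edge", (proj(s,(.642,.251,.029))-off)*6)
E
```

```text
0 bodyL [245. 545.]
0 bodyR [628. 310.]
0 tipL [377. 459.]
0 tipR [411. 437.]
0 tipRback [442. 419.]
0.01 bodyL [245. 532.]
0.01 bodyR [631. 297.]
0.01 tipL [377. 447.]
0.01 tipR [412. 426.]
0.01 tipRback [443. 407.]
0.02 bodyL [245. 520.]
0.02 bodyR [634. 283.]
0.02 tipL [378. 435.]
0.02 tipR [414. 414.]
0.02 tipRback [445. 395.]
hub top/ plate junction centre [381.18592096 407.82491719] [378.9830701  435.09748016] hub near edge [371.29853464 480.65925661]
```

The crop (hub at about (380,430)) shows both fingertips, at about (365,425) and (430,388), ending above the hub. They also closed to 18 mm without contact, so the tips sit higher than the reading says. I'll check by probing the hub top lightly with the fingers as they are.

```bash
python3 -m pendant '[[[0,0,0],[0,0,0.002],0.2],[[0,0,0],[0,0,0.004],0.2],[[0,0,0],[0,0,0.004],0.2]]' 30; python3 -m pendant '[[[0,0,0],[0,0,0.001],0.2],[[0,0,0],[0,0,0.002],0.2],[[0,0,0],[0,0,0.002],0.2]]'
```

```text
clock: 3.55
tool_pos: [0.6262, 0.237, 0.0376]
eef_rot: [1.0, 0.0, -0.0, 0.0]
contact_force: [-0.3, -0.7, -0.1]
opening: 0.199
clock: 3.85
tool_pos: [0.6264, 0.237, 0.0359]
eef_rot: [1.0, -0.0, -0.0, 0.0]
contact_force: [0.2, -0.5, 0.4]
opening: 0.199
```

```bash
python3 -m pendant '[[[0,0,0],[0,0,0.002],0.2],[[0,0,0],[0,0,0.002],0.2]]'; python3 -m pendant '[[[0,0,0],[0,0,0.002],0.2],[[0,0,0],[0,0,0.002],0.2]]';python3 -m pendant '[[[0,0,0],[0,0,0.002],0.2],[[0,0,0],[0,0,0.002],0.2]]'; python3 - <<'E'
from h import *
s=r.snapshot("side");t=r.snapshot("top")
a=s["image"][240:320,240:330,::-1];b=t["image"][140:220,150:240,::-1]
cv2.imwrite("pics/g3.png",cv2.convertScaleAbs(cv2.resize(np.hstack([a,b]),None,fx=4.4,fy=4.4,interpolation=cv2.INTER_CUBIC),alpha=1.2,beta=20))
E
```

```text
clock: 4.05
tool_pos: [0.6264, 0.2371, 0.0338]
eef_rot: [1.0, 0.0, -0.0, 0.0]
contact_force: [-0.5, 1.5, -0.0]
opening: 0.201
clock: 4.25
tool_pos: [0.6264, 0.237, 0.0317]
eef_rot: [1.0, -0.0, -0.0, 0.0]
contact_force: [-0.7, -0.2, -0.2]
opening: 0.199
clock: 4.45
tool_pos: [0.6264, 0.237, 0.0297]
eef_rot: [1.0, 0.0, -0.0, 0.0]
contact_force: [0.5, -0.2, 0.5]
opening: 0.199
```

View pics/g3.png

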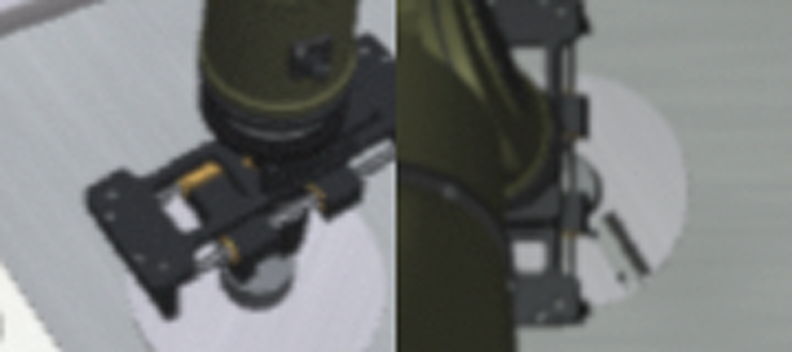

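```bash
for i in 1 2 3 4 5 6; do :; done; python3 -m pendant '[[[0,0,0],[0,0,0.002],0.2],[[0,0,0],[0,0,0.002],0.2]]' | sed -n '2p;4p'; python3 -m pendant '[[[0,0,0],[0,0,0.002],0.2],[[0,0,0],[0,0,0.002],0.2]]'| sed -n '2p;4p'; python3 - <<'E'
from h import *
t=r.snapshot("side");np.savez("pics/side1.npz",**t)
a=t["image"][270:315,275:325,::-1].astype(float); a=(a/255)**.5*255
cv2.imwrite("pics/g4.png",cv2.resize(a.astype(np.uint8),None,fx=12,fy=12,interpolation=cv2.INTER_CUBIC))
E
```

```text
tool_pos: [0.6264, 0.237, 0.0278]
contact_force: [0.6, 0.7, -0.1]
tool_pos: [0.6263, 0.237, 0.0257]
contact_force: [-0.7, 0.5, -0.1]
```

View pics/g4.png

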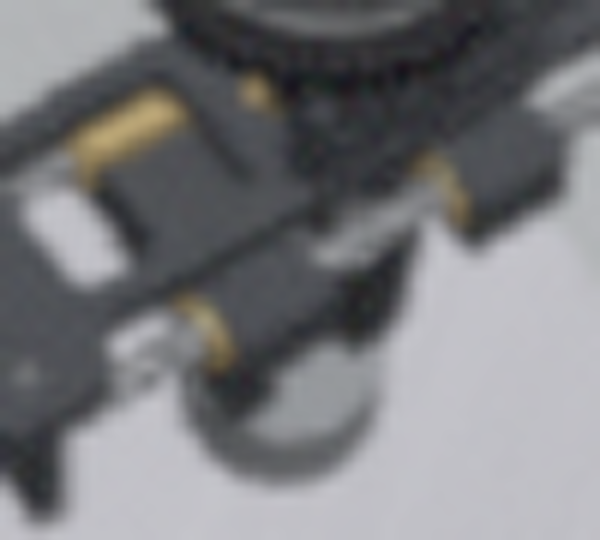

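The crop shows the fingertips at full-frame (294.5,303.7) and (305.5,297.8), still just above the hub's top face. I'll keep lowering until contact to calibrate the real tip height.

```bash
for k in 1; do python3 -m pendant '[[[0,0,0],[0,0,0.0015],0.2],[[0,0,0],[0,0,0.0015],0.2]]' | sed -n '2p;4p'; python3 -m pendant '[[[0,0,0],[0,0,0.0015],0.2],[[0,0,0],[0,0,0.0015],0.2]]'| sed -n '2p;4p'; python3 -m pendant '[[[0,0,0],[0,0,0.0015],0.2],[[0,0,0],[0,0,0.0015],0.2]]'| sed -n '2p;4p'; done; python3 - <<'E'
from h import *
s=dict(np.load("pics/side0.npz"))
for z in(.052,.056,.06):
  a,b=ray(s,(294.5,303.7),z),ray(s,(305.5,297.8),z);print(z,a,b,(a+b)/2,np.linalg.norm(a-b))
E
```

```text
tool_pos: [0.6268, 0.2372, 0.0249]
contact_force: [-0.3, 0.9, 2.5]
tool_pos: [0.6268, 0.2371, 0.0248]
contact_force: [-2.7, -1.7, 12.1]
tool_pos: [0.6269, 0.2372, 0.0247]
contact_force: [-5.5, -1.7, 21.2]
0.052 [0.64459781 0.24296351 0.052     ] [0.61212001 0.24471688 0.052     ] [0.62835891 0.24384019 0.052     ] 0.03252509113168072
0.056 [0.64596526 0.2446791  0.056     ] [0.61363846 0.24642432 0.056     ] [0.62980186 0.24555171 0.056     ] 0.032373879074758916
0.06 [0.64733272 0.24639469 0.06      ] [0.61515691 0.24813177 0.06      ] [0.63124482 0.24726323 0.06      ] 0.03222266701783711
```

Contact came at TCP reading 0.025, with the hub top at 0.052. The tips are therefore 27 mm above the reported TCP, not 8 mm below it, a 35 mm offset along the tool; x and y agree. I'll plan with that from here. Lift, open, go down to reading about 0.006, and grip.

```bash
python3 -m pendant '[[[0,0,0],[0,0,-0.02],0.2],[[0,0,0],[0,0,-0.02],1],[[0,0,0],[0,0,-0.02],1],[[0,0,0],[0,0,-0.02],1],[[0,0,0],[0,0,-0.02],1],[[0,0,0],[0,0,-0.02],1],[[0,0,0],[0,0,-0.02],1],[[0,0,0],[0,0,-0.02],1],[[0,0,0],[0,0,-0.02],1]]' 30; python3 -m pendant '[[[0,0,0],[0,0,0.012],1],[[0,0,0],[0,0,0.024],1],[[0,0,0],[0,0,0.03],1],[[0,0,0],[0,0,0.034],1],[[0,0,0],[0,0,0.034],1]]'
```

```text
clock: 6.5
tool_pos: [0.6265, 0.2371, 0.0414]
eef_rot: [1.0, 0.0, -0.0, -0.0]
contact_force: [0.9, -0.1, 0.4]
opening: 0.904
clock: 7.0
tool_pos: [0.6259, 0.2369, 0.0065]
eef_rot: [1.0, 0.0, -0.001, 0.0]
contact_force: [0.1, -0.4, 0.2]
opening: 1.001
```

```bash
python3 -m pendant '[[[0,0,0],[0.0005,0.0015,0],1],[[0,0,0],[0.0005,0.0015,0],0.3],[[0,0,0],[0.0005,0.0015,0],0.3],[[0,0,0],[0.0005,0.0015,0],0.3],[[0,0,0],[0.0005,0.0015,0],0.3],[[0,0,0],[0.0005,0.0015,0],0.3],[[0,0,0],[0.0005,0.0015,0],0.3],[[0,0,0],[0.0005,0.0015,0],0.3],[[0,0,0],[0.0005,0.0015,0],0.3],[[0,0,0],[0.0005,0.0015,0],0.3]]' 35;python3 -m pendant '[[[0,0,0],[0,0,-0.01],0.3],[[0,0,0],[0,0,-0.03],0.3],[[0,0,0],[0,0,-0.05],0.3],[[0,0,0],[0,0,-0.05],0.3],[[0,0,0],[0,0,-0.05],0.3]]'
```

```text
clock: 8.0
tool_pos: [0.6267, 0.2356, 0.0076]
eef_rot: [1.0, 0.0, -0.0, -0.0]
contact_force: [-1.6, 0.1, 1.7]
opening: 0.491
clock: 8.5
tool_pos: [0.6268, 0.2354, 0.0572]
eef_rot: [1.0, 0.0, -0.0, 0.0]
contact_force: [-0.6, -0.1, -6.7]
opening: 0.486
```

```bash
python3 -m pendant '[[[0,0,0],[0,0,-0.05],0.3],[[0,0,0],[0,0,-0.1],0.3],[[0,0,0],[0,0,-0.15],0.3],[[0,0,0],[0,0,-0.19],0.3],[[0,0,0],[0,0,-0.19],0.3]]'; python3 -m pendant '[[[0,0,0.05],[-0.018,0.039,0],0.3],[[0,0,0.1],[-0.036,0.078,0],0.3],[[0,0,0.15],[-0.054,0.117,0],0.3],[[0,0,0.2],[-0.072,0.156,0],0.3],[[0,0,0.25],[-0.09,0.195,0],0.3],[[0,0,0.3],[-0.108,0.234,0],0.3],[[0,0,0.35],[-0.126,0.273,0],0.3],[[0,0,0.4],[-0.14,0.305,0],0.3],[[0,0,0.42],[-0.145,0.3155,0],0.3],[[0,0,0.42],[-0.145,0.3155,0],0.3]]'; python3 - <<'E'
from h import *
s=r.get_state();print(s["tool_pos"],s["q"])
for n in("side","top"):
    s=r.snapshot(n);np.savez(f"pics/{n}2.npz",**s)
    a=s["image"][60:310,170:440,::-1];cv2.imwrite(f"pics/{n}2.png",a)
cv2.imwrite("pics/hov.png",cv2.convertScaleAbs(cv2.resize(np.hstack([cv2.imread("pics/side2.png"),cv2.imread("pics/top2.png")]),None,fx=1.45,fy=1.45),alpha=1.3))
E
```

```text
clock: 9.0
tool_pos: [0.6306, 0.2366, 0.2528]
eef_rot: [1.0, -0.0, 0.005, -0.002]
contact_force: [0.6, -0.5, -6.4]
opening: 0.491
clock: 10.0
tool_pos: [0.4795, -0.0819, 0.2456]
eef_rot: [0.978, -0.211, -0.002, 0.001]
contact_force: [0.6, 0.2, -5.1]
opening: 0.489
[ 0.47952225 -0.08185505  0.24562953] [-0.05383664  0.46849912  0.19327388  1.93579667 -0.12529143  0.75353393
 -0.21321006]
```

View pics/hov.png

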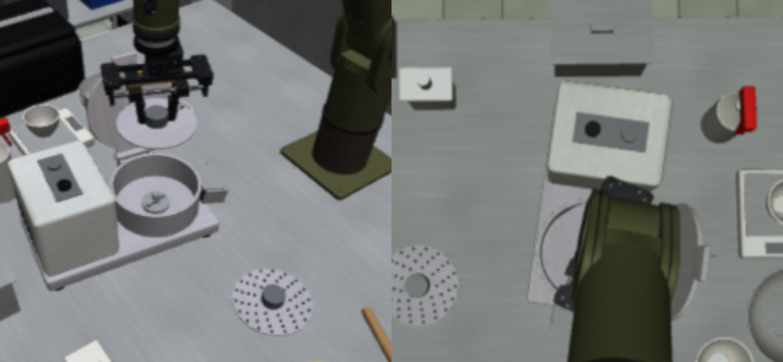

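The picture shows the disc held level above the chamber, with its plate at side full-frame about (277.6,144) and everything else undisturbed. I'll fit the plate's visible edge to check the centring.

```bash
python3 - <<'E'
from h import *
from scipy.optimize import least_squares
s=dict(np.load("pics/side2.npz"));st=r.get_state();print(st["tool_pos"])
g=cv2.cvtColor(s["image"],cv2.COLOR_RGB2GRAY)
z=st["tool_pos"][2]-.007+.028
print("seat proj up",proj(s,[.4818,-.0801,z]))
c=proj(s,[.4818,-.0801,z]); P=[]
# lower rim: strongest vertical brightness drop scanning columns
for u in range(int(c[0])-22,int(c[0])+23,2):
    col=g[int(c[1])+5:int(c[1])+32,u].astype(float); d=np.convolve(col,[1,1,0,-1,-1],'valid'); i=np.argmin(d) if abs(d.min())>abs(d.max()) else np.argmax(d)
    P.append((u,int(c[1])+5+2+i,round(d[i])))
print(P)
E
```

```text
[ 0.4819351  -0.07836569  0.24625255]
seat proj up [277.58854274 143.89251339]
[(255, np.int64(167), -98), (257, np.int64(167), -106), (259, np.int64(166), -103), (261, np.int64(158), -100), (263, np.int64(165), -96), (265, np.int64(164), -98), (267, np.int64(164), -87), (269, np.int64(168), -97), (271, np.int64(162), -87), (273, np.int64(161), -106), (275, np.int64(161), -101), (277, np.int64(167), -98), (279, np.int64(167), -111), (281, np.int64(167), -112), (283, np.int64(167), -112), (285, np.int64(168), -118), (287, np.int64(168), -118), (289, np.int64(169), -125), (291, np.int64(169), -130), (293, np.int64(170), -132), (295, np.int64(171), -135), (297, np.int64(172), -131), (299, np.int64(155), -49)]
```

```bash
python3 -m pendant '[[[0,0,0],[0.0005,0.0015,0.03],0.3],[[0,0,0],[0.0005,0.0015,0.06],0.3],[[0,0,0],[0.0005,0.0015,0.09],0.3],[[0,0,0],[0.0005,0.0015,0.12],0.3],[[0,0,0],[0.0005,0.0015,0.145],0.3],[[0,0,0],[0.0005,0.0015,0.145],0.3],[[0,0,0],[0.0005,0.0015,0.145],0.3],[[0,0,0],[0.0005,0.0015,0.145],0.3]]'
```

```text
clock: 10.9
tool_pos: [0.4834, -0.0809, 0.1035]
eef_rot: [0.978, -0.208, 0.001, -0.0]
contact_force: [-0.4, 0.3, -5.9]
opening: 0.492
```

```bash
python3 -m pendant '[[[0,0,0],[-0.001,0,0.005],0.3],[[0,0,0],[-0.0015,0,0.01],0.3],[[0,0,0],[-0.0015,0,0.013],0.3],[[0,0,0],[-0.0015,0,0.013],0.3]]'; python3 -m pendant '[[[0,0,0],[0,0,0.002],0.3],[[0,0,0],[0,0,0.004],0.3],[[0,0,0],[0,0,0.004],0.3]]'|sed -n '2p;4p';python3 -m pendant '[[[0,0,0],[0,0,0.002],0.3],[[0,0,0],[0,0,0.003],0.3],[[0,0,0],[0,0,0.003],0.3]]'|sed -n '2p;4p'
```

```text
clock: 11.3
tool_pos: [0.4803, -0.0808, 0.0892]
eef_rot: [0.978, -0.208, -0.0, -0.0]
contact_force: [-0.1, 0.2, -6.3]
opening: 0.49
tool_pos: [0.4804, -0.0809, 0.0853]
contact_force: [0.6, 0.7, -5.9]
tool_pos: [0.4804, -0.0808, 0.0823]
contact_force: [0.1, 0.2, -6.9]
```

Past the shaft tip with no contact, so it is on the shaft. Continuing down to the key.

```bash
python3 -m pendant '[[[0,0,0],[0,0,0.002],0.3],[[0,0,0],[0,0,0.004],0.3],[[0,0,0],[0,0,0.004],0.3]]'|sed -n '2p;4p';python3 -m pendant '[[[0,0,0],[0,0,0.0015],0.3],[[0,0,0],[0,0,0.003],0.3],[[0,0,0],[0,0,0.003],0.3]]'|sed -n '2p;4p';python3 -m pendant '[[[0,0,0],[0,0,0.001],0.3],[[0,0,0],[0,0,0.0015],0.3],[[0,0,0],[0,0,0.0015],0.3]]'|sed -n '2p;4p'
```

```text
tool_pos: [0.4804, -0.0808, 0.0782]
contact_force: [-0.8, -0.6, -6.5]
tool_pos: [0.4806, -0.0809, 0.0754]
contact_force: [-0.1, 0.8, -5.6]
tool_pos: [0.4809, -0.0809, 0.0741]
contact_force: [0.6, -0.7, -5.6]
```

```bash
python3 -m pendant '[[[0,0,0],[0,0,0.001],0.3],[[0,0,0],[0,0,0.001],0.3]]'|sed -n '2p;4p';python3 -m pendant '[[[0,0,0],[0,0,0.001],0.3],[[0,0,0],[0,0,0.001],0.3]]'|sed -n '2p;4p';python3 -m pendant '[[[0,0,0],[0,0,0.001],0.3],[[0,0,0],[0,0,0.001],0.3]]'|sed -n '2p;4p'
```

```text
tool_pos: [0.481, -0.0808, 0.073]
contact_force: [1.5, 0.4, -4.9]
tool_pos: [0.481, -0.0808, 0.072]
contact_force: [1.7, 0.6, -5.0]
tool_pos: [0.481, -0.0809, 0.071]
contact_force: [1.0, 0.1, -2.7]
```

```bash
python3 -m pendant '[[[0,0,0],[0,0,0.001],0.3],[[0,0,0],[0,0,0.001],0.3]]'|sed -n '2,4p';python3 -m pendant '[[[0,0,0],[0,0,0.001],0.3],[[0,0,0],[0,0,0.001],0.3]]'|sed -n '2p;4p'; python3 -c "
from plant import r;s=r.get_state();print(s['contact_force'],s['moment'],s['tool_pos'])"
```

```text
tool_pos: [0.481, -0.0809, 0.0701]
eef_rot: [0.978, -0.208, 0.0, -0.0]
contact_force: [2.6, 0.2, -2.1]
tool_pos: [0.481, -0.0809, 0.0691]
contact_force: [2.0, 0.3, -0.4]
[ 2.01415441  0.34523755 -0.3548013 ] [ 0.02701641 -0.40199173  0.28317895] [ 0.48099163 -0.08087625  0.06907319]
```

```bash
python3 -m pendant '[[[0,0,-0.02],[0,0,0],0.3],[[0,0,-0.02],[0,0,0],0.3],[[0,0,-0.02],[0,0,0],0.3]]'|sed -n '2,4p';python3 -c "
from plant import r;s=r.get_state();print(s['contact_force'],s['moment'],s['tool_pos'])"; python3 -m pendant '[[[0,0,-0.02],[0,0,0],0.3],[[0,0,-0.02],[0,0,0],0.3],[[0,0,-0.02],[0,0,0],0.3]]'|sed -n '2,4p';python3 -c "
from plant import r;s=r.get_state();print(s['contact_force'],s['moment'],s['tool_pos'])"
```

```text
tool_pos: [0.4809, -0.081, 0.0689]
eef_rot: [0.98, -0.199, 0.0, -0.0]
contact_force: [2.6, 0.5, -5.1]
[ 2.57481471  0.50071386 -5.06310451] [-0.02131397 -0.6726617   0.00961481] [ 0.48091474 -0.08095353  0.0688513 ]
tool_pos: [0.4809, -0.0811, 0.0689]
eef_rot: [0.982, -0.189, 0.0, 0.0]
contact_force: [3.5, 0.2, -6.7]
[ 3.45235592  0.20982164 -6.66065529] [-0.20215672 -0.82521531  0.05416969] [ 0.48088653 -0.08106431  0.06892697]
```

The moment is gone and Fz is back to the bare weight, so the slot is on the key. I'll nudge toward centre and lower the last 4 mm.

```bash
python3 -m pendant '[[[0,0,0.01],[0.0008,-0.0006,0.001],0.3],[[0,0,0.01],[0.0008,-0.0006,0.002],0.3],[[0,0,0.01],[0.0008,-0.0006,0.002],0.3]]'|sed -n '2,4p';python3 -c "
from plant import r;s=r.get_state();print(s['moment'])"; python3 -m pendant '[[[0,0,0],[0,0,0.001],0.3],[[0,0,0],[0,0,0.001],0.3]]'|sed -n '2p;4p'; python3 -m pendant '[[[0,0,0],[0,0,0.001],0.3],[[0,0,0],[0,0,0.001],0.3]]'|sed -n '2p;4p';python3 -c "
from plant import r;s=r.get_state();print(s['moment'],s['clock'])"
```

```text
tool_pos: [0.481, -0.0805, 0.0668]
eef_rot: [0.981, -0.194, -0.001, -0.0]
contact_force: [1.7, 0.4, -5.6]
[-0.12715821 -0.40834626  0.01583588]
tool_pos: [0.481, -0.0805, 0.0658]
contact_force: [1.6, -0.3, -5.8]
tool_pos: [0.4811, -0.0804, 0.0654]
contact_force: [0.1, 1.1, 3.5]
[ 0.14002806  0.02841587 -0.01011772] 15.1
```

Contact is at reading 0.0654, so the underside is at about 0.058, which is the seat height. Release and rise.

```bash
python3 -m pendant '[[[0,0,0],[0,0,0],1],[[0,0,0],[0,0,0],1],[[0,0,0],[0,0,0],1],[[0,0,0],[0,0,0],1],[[0,0,0],[0,0,0],1],[[0,0,0],[0,0,0],1],[[0,0,0],[0,0,0],1],[[0,0,0],[0,0,0],1]]'; python3 -m pendant '[[[0,0,0],[0,0,-0.02],1],[[0,0,0],[0,0,-0.05],1],[[0,0,0],[0,0,-0.1],1],[[0,0,0],[0,0,-0.15],1],[[0,0,0],[0,0,-0.17],1],[[0,0,0],[0,0,-0.17],1]]'; python3 - <<'E'
from h import *
s=r.snapshot("side");np.savez("pics/side3.npz",**s);np.set_printoptions(linewidth=250)
g=cv2.cvtColor(s["image"],cv2.COLOR_RGB2GRAY)
for nm,z in(("hub top seated",.11),("hub top 9 high",.119)):print(nm,proj(s,[.4818,-.0801,z]))
a=s["image"][90:240,210:360,::-1]
cv2.imwrite("pics/seat.png",cv2.convertScaleAbs(cv2.resize(a,None,fx=4,fy=4,interpolation=cv2.INTER_CUBIC),alpha=1.4))
E
```

```text
clock: 15.9
tool_pos: [0.4815, -0.0806, 0.065]
eef_rot: [0.981, -0.194, -0.0, -0.0]
contact_force: [-0.5, 0.2, 1.4]
opening: 0.997
clock: 16.5
tool_pos: [0.4835, -0.081, 0.238]
eef_rot: [0.981, -0.194, 0.003, -0.0]
contact_force: [0.0, -0.2, -0.1]
opening: 1.0
hub top seated [277.56698786 185.90493945]
hub top 9 high [277.56810337 183.73071712]
```

View pics/seat.png

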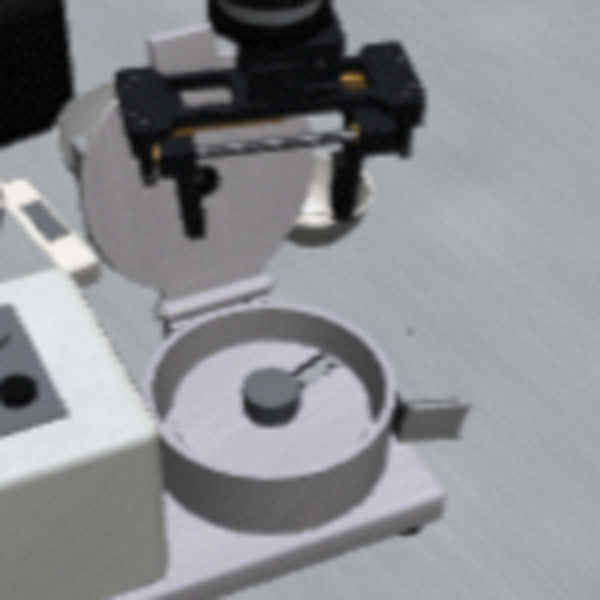

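The hub top sits at full-frame (277.8,185.8), where a seated hub should be (185.9; a hub 9 mm high would be at 183.7). Now the lid: rise and close the fingers, align with the slicer, and pass over behind the lug.

```bash
python3 -m pendant '[[[0,0,-0.08],[0,0,-0.04],0],[[0,0,-0.16],[0,0,-0.08],0],[[0,0,-0.24],[0,0,-0.115],0],[[0,0,-0.24],[0,0,-0.115],0],[[0,0,-0.24],[0,0,-0.115],0]]' 20;  python3 -m pendant '[[[0,0,0],[0,0.03,0],0],[[0,0,0],[-0.001,0.06,0],0],[[0,0,0],[-0.001,0.09,0],0],[[0,0,0],[-0.002,0.12,0],0],[[0,0,0],[-0.002,0.15,0],0],[[0,0,0],[-0.003,0.18,0],0],[[0,0,0],[-0.003,0.205,0],0],[[0,0,0],[-0.003,0.205,0],0],[[0,0,0],[-0.003,0.205,0],0]]'; python3 - <<'E'
from h import *
T=dict(np.load("pics/top0.npz"))
s=r.snapshot("top");np.savez("pics/top4.npz",**s);S=r.snapshot("side");np.savez("pics/side4.npz",**S)
print(r.get_state()["tool_pos"])
E
```

```text
clock: 17.05
tool_pos: [0.481, -0.0805, 0.3487]
eef_rot: [0.997, -0.075, -0.001, -0.0]
contact_force: [-0.3, -0.0, -0.7]
opening: 0.571
clock: 17.95
tool_pos: [0.447, -0.282, 0.3477]
eef_rot: [0.997, -0.076, -0.002, -0.001]
contact_force: [0.2, 0.9, 0.1]
opening: 0.005
[ 0.44788975 -0.2810466   0.3485784 ]
```

```bash
python3 -m pendant '[[[0,0,0],[0,0,0.03],0],[[0,0,0],[0,0,0.06],0],[[0,0,0],[0,0,0.085],0],[[0,0,0],[0,0,0.085],0],[[0,0,0],[0,0,0.085],0]]'; python3 -m pendant '[[[0,0,0],[0,-0.01,0],0],[[0,0,0],[0,-0.02,0],0],[[0,0,0],[0,-0.03,0],0],[[0,0,0],[0,-0.03,0],0]]'|sed -n '2p;4p';python3 -m pendant '[[[0,0,0],[0,-0.01,0],0],[[0,0,0],[0,-0.02,0],0],[[0,0,0],[0,-0.03,0],0],[[0,0,0],[0,-0.03,0],0]]'|sed -n '2p;4p'
```

```text
clock: 18.55
tool_pos: [0.4483, -0.2819, 0.2652]
eef_rot: [0.997, -0.074, -0.0, -0.0]
contact_force: [-0.5, -0.1, 0.1]
opening: 0.008
tool_pos: [0.4533, -0.2508, 0.2655]
contact_force: [0.0, -0.3, -0.1]
tool_pos: [0.4575, -0.2236, 0.2657]
contact_force: [0.2, -2.0, 1.1]
```

```bash
python3 -m pendant '[[[0,0,0],[0,-0.01,0],0],[[0,0,0],[0,-0.02,0],0],[[0,0,0],[0,-0.03,0],0],[[0,0,0],[0,-0.03,0],0]]'|sed -n '2p;4p';python3 -m pendant '[[[0,0,0],[0,-0.01,0],0],[[0,0,0],[0,-0.02,0],0],[[0,0,0],[0,-0.03,0],0],[[0,0,0],[0,-0.03,0],0]]'|sed -n '2p;4p';python3 - <<'E'
from h import *
S=r.snapshot("side");np.savez("pics/side5.npz",**S);t=r.snapshot("top")
a=S["image"][60:240,170:360,::-1];b=t["image"][130:310,230:420,::-1]
cv2.imwrite("pics/lid.png",cv2.convertScaleAbs(cv2.resize(np.hstack([a,b]),None,fx=2.1,fy=2.1,interpolation=cv2.INTER_CUBIC),alpha=1.4))
E
```

```text
tool_pos: [0.4618, -0.193, 0.2652]
contact_force: [-0.2, -0.4, -0.1]
tool_pos: [0.4655, -0.1632, 0.2643]
contact_force: [-0.2, -1.0, -0.0]
```

View pics/lid.png

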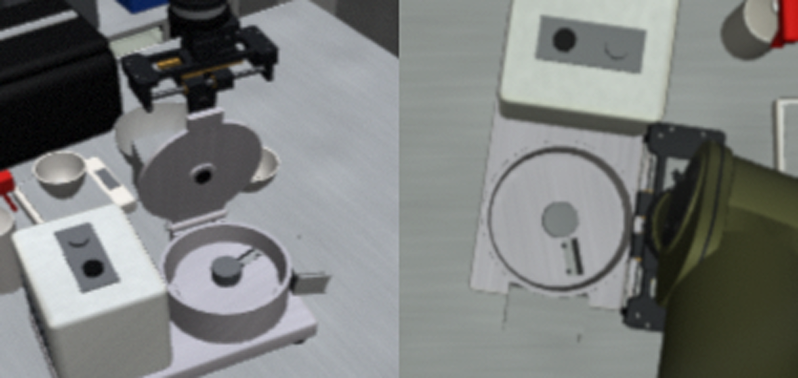

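The lid is following the finger and is near vertical: lug at crop (205,118) in the left half, gripper behind it. The disc is visible seated. I'll follow the lid's arc down now.

```bash
python3 -m pendant '[[[0,0,0],[0,-0.016,0.001],0],[[0,0,0],[0,-0.031,0.004],0],[[0,0,0],[0,-0.045,0.01],0],[[0,0,0],[0,-0.059,0.017],0],[[0,0,0],[0,-0.072,0.025],0],[[0,0,0],[0,-0.085,0.034],0],[[0,0,0],[0,-0.085,0.034],0]]'; python3 -m pendant '[[[0,0,0],[0,-0.012,0.011],0],[[0,0,0],[0,-0.023,0.022],0],[[0,0,0],[0,-0.032,0.034],0],[[0,0,0],[0,-0.041,0.047],0],[[0,0,0],[0,-0.041,0.047],0]]'
```

```text
clock: 20.95
tool_pos: [0.4785, -0.0767, 0.2296]
eef_rot: [0.997, -0.073, -0.001, -0.001]
contact_force: [0.2, -0.5, 0.3]
opening: 0.005
clock: 21.45
tool_pos: [0.484, -0.0373, 0.1825]
eef_rot: [0.997, -0.073, -0.001, -0.001]
contact_force: [0.0, 0.3, -0.0]
opening: 0.001
```

```bash
cat > lidchk.py <<'E'
from h import *
import sys
A=dict(np.load("pics/side3.npz"));B=r.snapshot("side")
H=np.array([.4665,-.182,.118]);ys=np.array([.149,.989,0]);xs=np.array([.989,-.149,0])
f=lambda s,p:s["image"][int(round(p[1]))-1:int(round(p[1]))+2,int(round(p[0]))-1:int(round(p[0]))+2].mean((0,1)).round()
for th in map(float,sys.argv[1:]):
    t=np.radians(th);u=np.cos(t)*ys+np.array([0,0,np.sin(t)])
    for rho,x in((.06,-.05),(.1,-.07),(.15,-.05),(.203,0)):
        p=proj(A,H+rho*u+x*xs);print(th,rho,p.round(),"before",f(A,p),"now",f(B,p))
st=r.get_state();print(st["tool_pos"],"tip px",proj(A,st["tool_pos"]+[0,0,.027]))
E
python3 lidchk.py 100 80 30 20
```

```text
100.0 0.06 [277. 142.] before [96. 93. 96.] now [22. 19. 15.]
100.0 0.1 [282. 129.] before [94. 92. 95.] now [3. 3. 3.]
100.0 0.15 [275. 115.] before [12. 13. 14.] now [14. 15. 14.]
100.0 0.203 [257. 102.] before [97. 95. 97.] now [118. 121. 124.]
80.0 0.06 [280. 146.] before [94. 92. 95.] now [16. 17. 19.]
80.0 0.1 [287. 135.] before [109. 106. 107.] now [13. 14. 16.]
80.0 0.15 [282. 125.] before [51. 51. 54.] now [27. 28. 29.]
80.0 0.203 [267. 115.] before [47. 47. 49.] now [79. 79. 79.]
30.0 0.06 [285. 161.] before [119. 122. 125.] now [8. 8. 9.]
30.0 0.1 [297. 161.] before [117. 120. 123.] now [133. 130. 133.]
30.0 0.15 [298. 166.] before [118. 121. 124.] now [138. 134. 138.]
30.0 0.203 [289. 174.] before [63. 62. 63.] now [136. 133. 136.]
20.0 0.06 [286. 165.] before [122. 125. 129.] now [7. 7. 8.]
20.0 0.1 [298. 167.] before [117. 120. 123.] now [139. 135. 139.]
20.0 0.15 [299. 174.] before [86. 85. 90.] now [100.  99. 103.]
20.0 0.203 [291. 186.] before [139. 138. 148.] now [139. 139. 148.]
[ 0.48431827 -0.03835348  0.18326601] tip px [285.199293   168.77603652]
```

The lid is on the finger's path at about 30°. Closing further, with small steps near the end.

```bash
python3 -m pendant '[[[0,0,0],[0,-0.008,0.014],0],[[0,0,0],[0,-0.014,0.029],0],[[0,0,0],[0,-0.019,0.044],0],[[0,0,0],[0,-0.023,0.059],0],[[0,0,0],[0,-0.025,0.074],0],[[0,0,0],[0,-0.025,0.074],0]]'|sed -n '1,4p'; python3 -m pendant '[[[0,0,0],[0,0,0.004],0],[[0,0,0],[0,0,0.007],0],[[0,0,0],[0,0,0.007],0]]'|sed -n '2p;4p'; python3 -m pendant '[[[0,0,0],[0,0,0.002],0],[[0,0,0],[0,0,0.004],0],[[0,0,0],[0,0,0.004],0]]'|sed -n '2p;4p'
```

```text
clock: 22.1
tool_pos: [0.4879, -0.0147, 0.1092]
eef_rot: [0.997, -0.075, -0.001, -0.0]
contact_force: [-0.2, 0.4, 0.6]
tool_pos: [0.4886, -0.0151, 0.1033]
contact_force: [0.1, 0.1, -0.7]
tool_pos: [0.4887, -0.0149, 0.0991]
contact_force: [0.6, 0.0, 2.2]
```

```bash
for_=0; python3 -m pendant '[[[0,0,0],[0,0,0.0015],0],[[0,0,0],[0,0,0.0015],0],[[0,0,0],[0,0,0.0015],0]]'|sed -n '2p;4p'; python3 -m pendant '[[[0,0,0],[0,0,0.0015],0],[[0,0,0],[0,0,0.0015],0],[[0,0,0],[0,0,0.0015],0]]'|sed -n '2p;4p'; python3 -m pendant '[[[0,0,0],[0,0,0.0015],0],[[0,0,0],[0,0,0.0015],0],[[0,0,0],[0,0,0.0015],0]]'|sed -n '2p;4p'
```

```text
tool_pos: [0.4887, -0.0149, 0.0976]
contact_force: [0.6, -0.1, 1.8]
tool_pos: [0.4886, -0.0148, 0.0961]
contact_force: [1.3, -0.1, 4.1]
tool_pos: [0.4882, -0.0158, 0.0943]
contact_force: [0.5, -3.6, 0.7]
```

```bash
python3 -m pendant '[[[0,0,0],[0,0,0.0015],0],[[0,0,0],[0,0,0.0015],0],[[0,0,0],[0,0,0.0015],0]]'|sed -n '2p;4p'; python3 -m pendant '[[[0,0,0],[0,0,0.0015],0],[[0,0,0],[0,0,0.0015],0],[[0,0,0],[0,0,0.0015],0]]'|sed -n '2p;4p'
```

```text
tool_pos: [0.4882, -0.0158, 0.0937]
contact_force: [-1.5, -1.9, 11.1]
tool_pos: [0.4882, -0.0158, 0.0936]
contact_force: [-4.0, -2.8, 26.9]
```

Firm stop at reading 0.0936, which puts the tips at 0.1206 against 0.121 expected for a closed lid. A disc not down would have stopped it about 14 mm higher. Retreating, then checking that the lid stays closed.

```bash
python3 -m pendant '[[[0,0,0],[0,0,-0.01],0],[[0,0,0],[0,0,-0.05],0],[[0,0,0],[0,0,-0.1],0],[[0,0,0],[0,0,-0.15],0],[[0,0,0],[0,0,-0.15],0],[[0,0,0],[0,0,-0.15],0]]'; python3 - <<'E'
from h import *
np.set_printoptions(linewidth=250)
B=r.snapshot("side");np.savez("pics/side6.npz",**B);A=dict(np.load("pics/side3.npz"))
g=cv2.cvtColor(B["image"],cv2.COLOR_RGB2GRAY);g0=cv2.cvtColor(A["image"],cv2.COLOR_RGB2GRAY)
H=np.array([.4665,-.182,.118]);ys=np.array([.149,.989,0]);xs=np.array([.989,-.149,0])
for deg in(0,1.5,4.6):
    t=np.radians(deg);u=np.cos(t)*ys+np.array([0,0,np.sin(t)]);n=-np.sin(t)*ys+np.array([0,0,np.cos(t)])
    print(deg,"lug outer end top/bottom at x=0",proj(B,H+.215*u+.006*n).round(2),proj(B,H+.215*u-.004*n).round(2),"corners",proj(B,H+.215*u+.006*n+.025*xs).round(1),proj(B,H+.215*u+.006*n-.025*xs).round(1))
p=proj(B,H+.215*ys+[0,0,.006]);x,y=int(round(p[0])),int(round(p[1]));print(x,y)
print(g[y-8:y+9,x-9:x+10]);print("before, col x",g0[y-8:y+9,x])
E
```

```text
clock: 24.8
tool_pos: [0.4886, -0.0141, 0.2423]
eef_rot: [0.997, -0.074, 0.001, -0.001]
contact_force: [0.3, -0.1, -0.9]
opening: 0.006
0 lug outer end top/bottom at x=0 [294.4  207.65] [294.29 210.07] corners [286.3 210.4] [302.4 204.9]
1.5 lug outer end top/bottom at x=0 [294.43 206.23] [294.36 208.72] corners [286.3 209. ] [302.4 203.5]
4.6 lug outer end top/bottom at x=0 [294.42 203.14] [294.43 205.8 ] corners [286.3 205.9] [302.5 200.4]
294 208
[[138 141 133 129 139 140 138 137 139 139 139 139 139 131 125 112 102  97  82]
 [131 140 140 137 139 138 139 139 139 139 138 140 138 121 107 115 112  90  73]
 [137 137 138 138 140 140 139 139 139 139 138 139 140 130 119 105  80  73  68]
 [138 139 140 140 139 138 139 138 139 139 140 139 141 139 128  98  72  70  68]
 [139 138 139 141 140 139 138 139 139 140 141 142 141 141 136 114  80  69  69]
 [139 139 140 139 139 140 140 141 142 142 140 140 140 139 138 122  91  71  68]
 [138 138 139 142 141 141 141 140 139 141 140 138 138 135 131 117  88  71  66]
 [138 141 141 142 140 140 140 140 139 139 136 132 122 104  89  81  73  69  68]
 [139 141 140 140 139 140 137 134 129 123 108  92  79  74  66  65  67  70  66]
 [128 137 138 137 133 131 123 108  91  82  75  68  67  71  69  69  70  67  68]
 [101 126 130 124 110  93  83  76  69  69  73  70  71  70  70  69  69  67  73]
 [ 80  94  91  82  75  70  71  71  72  73  72  72  71  70  69  70  68  70  92]
 [ 71  70  73  70  71  71  73  74  73  73  73  70  71  70  70  70  68  80 111]
 [ 72  71  71  70  70  72  72  73  73  73  71  71  70  70  69  70  77  96 122]
 [ 71  71  72  72  72  72  72  74  73  71  72  72  70  69  69  76 101 127 138]
 [ 72  71  70  72  72  74  73  73  71  70  72  71  71  72  78  94 123 138 140]
 [ 71  71  70  72  72  74  73  73  71  69  71  72  75  86 103 122 138 142 140]]
before, col x [136 135 137 137 137 123  83  73  73  73  73  73  72  72  72  70  71]
```

The lug's edge is at row 208.4, against 207.7 predicted for a closed lid and 206.2 for 0.026 rad open. The lid stayed closed and the arm is clear, so I'm handing in.

```bash
python3 -c "
from plant import r
print(r.finish_job(), r.get_state()['clock'], r.get_state()['contact_force'])"
```

```text
the job is handed in; nothing more can be done
the job is handed in; nothing more can be done
```

The slicing disc is fitted on the drive shaft and the clamp lid is closed over it. I handed the job in at about 25 s of the 72 s allowed; the hand-in gives no verdict.

- **Disc:** I gripped it by its hub and lowered it over the shaft. The slots met the key a little out of line, so I turned the disc back about 2° until the twisting load vanished. It then dropped freely and bottomed out, with about 9 N on the drive.
- **Seating check:** The underside came to about 58 mm, the seat height. In the side image the hub top was at row 185.8; a seated hub should be at 185.9 and one sitting 9 mm high at 183.7.
- **Lid:** I pushed it over from behind with the closed fingers and down to a firm stop, with about 27 N pressing. The fingertips stopped at 120.6 mm, against 121 mm expected for a closed lid.
- **Lid check after backing off:** The lug edge was at row 208.4, against 207.7 predicted for closed and 206.2 for 0.026 rad open, so the lid stayed shut. The arm was clear, with only about 1 N of sensor noise.

**What disagreed:**
- The fingertips turned out to be 35 mm further back along the tool than the description says. My first attempt to grip closed on air above the hub. I found the offset by touching the hub top lightly, with about 21 N, and worked with it from then on.
- The camera estimate of the key angle was a few degrees off, which the turn by feel corrected.

I did not measure the other things on the bench again at the end. Nothing in the pictures or the forces suggested that any of them had moved.

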